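# Unlock the rinse valve and open it to its index tab

## Robot

A 7-joint arm with a two-finger parallel gripper is mounted at the origin on the work surface. World frame = base frame: x ahead of the robot, y to its left, z up, the work surface at z = 0. Lengths are in m, angles in rad, forces in N, time in s.
With the tool pointing down it reaches from about 0.35 to 0.9 m from the base axis. Payload 7.2 kg.
Tool frame: the origin (TCP) lies at the very end of the fingers, on their centre line; the grasp point (between the pads) lies 19 mm behind it; y points along the fingers, x is the direction in which the jaws open and shut, and the axes are right-handed (so a half turn about y gives the same grasp; the last joint's range is limited). The gripper opens to 85 mm and grips with 20 to 120 N. Pads are 22 mm wide; open, the fingers measure 114 mm over their backs; the gripper's body (76 mm by 85 mm) begins 54 mm behind the grasp point. The pads swing forward as they close: fully open they stand 13 mm farther back than shut.
Start: joints at [-1.171, 0.411, -0.013, 1.596, 0.006, 1.134, -0.082], TCP at [0.282, 0.558, 0.231] pointing down, gripper open.
Joint ranges: [-2.95, 2.95], [-0.29, 1.99], [-1.47, 1.44], [0.14, 2.54], [-1.03, 4.17], [0.13, 1.85], [-2.86, 2.86]. Speed limits (rad/s): [2.39, 2.39, 3.01, 3.01, 3.14, 3.14, 3.14].

## Interface

Orientations are given as a rotation vector (axis times angle).
In Python, from cell import manip, optics, spotter gives the robot as it stands.
- The arm moves only by the shell command python3 -m crank 'ROWS'. ROWS is JSON, a list of rows, each a list of 7 numbers: the shift along the world's x, y, z in units of 25 mm (1.0 is 25 mm), then the turn, a rotation vector about the world's x, y, z in rad, then the finger opening in mm, from 0 to 85.4. In form: [[tx, ty, tz, ax, ay, az, fingers], ...]. A call has 1 to 8 rows; each row shifts and turns the commanded pose from where the row before left it; what a row does not reach is not made up. A row lasts 1/8 s, in which the tool goes at most 62.5 mm and 10.7 degrees, less where a joint would pass 70% of its speed; a pose out of reach is approached as far as the arm can. A call is refused whole if a number of a shift passes 1 or a number of a turn 0.188, either way. A call with a gripper value outside its range is refused whole. The fingers move at their own pace and stop on an object; the grip force is fixed at half the most. Time passes only in rows, so rows that do not move let the fingers close. It gives the time, the measured TCP pose, the force and the opening at its end, in the units of the state.
- manip.read_state(): the state, without advancing time (a new reading comes with each control period).
- optics.snapshot(name): name is "scene" or "top" or "wrist"; returns the picture (480x640x3 uint8, blue, green, red); there is no depth.
- optics.camera_info(name): a dict with "mtx" (3x3 intrinsics, pixels), "k1" (the pictures are not rectified: a ray, as slopes to the right and down, at radius r is drawn at 1 + k1 r^2 times it, then the intrinsics apply), "extrinsics" (4x4, takes a point from camera to world coordinates); the wrist camera has in their place "tool_from_camera" (4x4, takes a point from camera to tool coordinates, whose origin is the TCP and whose axes are the tool frame's). Camera axes: x right, y up, looking along -z (the intrinsics and any distortion apply to the point x, -y, -z); pixel columns grow to the right and rows downward; lengths in m; the calibration is good to about 2 mm. A picture is of the moment at which its call begins: read the wrist's pose just before it. camera_info takes no time and is no camera call.
- manip.close_job(): hands the job in, once; it reports no verdict.
Trained networks look in the newest picture that a camera, given by its name, has taken for a name from the list of things; names that differ only in an ending like _2 or _b are one class to them, and where a whole thing is asked for, a point or a joint stands for the part that bears it (a point fixed in the world has none). Each returns a list of dicts, best first, with "p" (0 to 1); they miss things now and then, are a little off and sometimes report something else, mostly with a low value. They report only what shows in the picture. A call takes as long as a camera call. They do not tell look-alikes from the thing itself.
- spotter.recognise(query, camera): "extent" ([left, top, right, bottom] in pixels, round what is visible of it).
- spotter.trace(query, camera): "mask" (480x640 bool, what is visible of it) and "extent" ([left, top, right, bottom] in pixels, round what is visible of it).
The state is a dict: "time_s": time; "qpos": joint angles; "dq": joint speeds; "effort": joint torques, N m; "eef_pos": TCP position; "tcp_rot": TCP orientation; "contact_force": force on the tool from outside, world axes, zero at the start; "ft_torque": the same for the moment, N m; "finger_gap": finger opening in m.
Only numpy, scipy, OpenCV 4.12 (cv2) and the standard library are available. Lean on these libraries where they do the work, as an engineer would, in place of code of your own. Each camera call takes 0.05 s, during which the arm holds its last target. There are 200 camera calls.

## Task

The rinse pump's valve is locked by the steel bar that stands in the holder tube beside it. Pull the bar out and stand it in the empty steel tumbler (the one without a handle), then turn the valve's hexagonal knob anticlockwise until the pointer under it lines up with the index tab, and let go; the knob has some play, so go by the pointer. Leave the index tab and the other things on the table where they are.

Things in the scene. Friction and masses are not known exactly. Their poses are not given: they have to be found in the camera images.
- valve: Rinse-pump unit, fixed, placed anew each time: black base 200 x 200 x 40 mm, a ridge 40 mm higher on its +x side, brass stubs beyond. Origin: centre of its underside, z up. The valve on its middle is raked 0.42 rad towards the unit's -x: its axis runs along (-0.408, 0, 0.913) through (0, 0, 107 mm) in this frame; round steel dial, radius 48 mm.
- holder_mouth (a point): Centre of the mouth of the bar's holder, a vertical steel tube at (0, -66 mm) on the unit: 26 mm outside, 17 mm bore, 47 mm deep; mouth 92 mm and inner floor 45 mm above the table.
- knob_grip (a point): On the valve's axis, where to grip the steel knob: hexagonal prism 46 mm across flats, from 26 mm below to 16 mm above this point along z. z: the raked axis, outwards and up; x turns with the knob. The flats' normals lie at 0, 60, 120 degrees and so on from x. It drives the pointer under it through a worn coupling with about 0.75 rad of play in all.
- pointer_tip (a point): Tip of the pointer, a flat arm 14 mm wide and 10 mm thick, 26 to 36 mm below knob_grip along the axis; 82 mm from the axis.
- pointer (a joint): Opening shown by the pointer, rad: 0 at the shut stop, grows anticlockwise seen from above, up to 4.6. The knob turns it with about 0.25 N m once its play is taken up; both stay where they are left. Starts at 0.05 to 0.3; the standing bar blocks it at about 0.65; the index tab is set somewhere from 3.2 to 3.8, too far for one wrist turn on most arms: regrasp.
- index_tip (a point): The point just inside the upright tooth of the index tab (12 mm wide, 22 mm tall, 90 mm from the axis, on a flat arm at the rim of the dial) where the pointer's tip must be; it coincides with pointer_tip when the two are lined up. The tab turns stiffly about the valve's axis; do not shift it.
- bar: Loose steel locking bar, upright, in the holder at the start: 14 mm thick and 162 mm long in all, with a thicker round head (22 mm) on its top 42 mm. Origin: centre of its foot; z towards its head. 0.11 to 0.21 kg.
- bar_head (a point): Middle of the bar's head, 142 mm above its foot.
- bar_foot (a point): Centre of the bar's foot.
- tumbler: Loose steel tumbler without a handle: 80 mm across the rim, 100 mm tall, wall 3 mm, open at the top. Origin: centre of its underside. It stands at the left or the right of the unit; the mug stands on the other side.
- tumbler_in (a point): Centre of the tumbler's inner floor.
- mug: Bystander: steel mug, 76 mm across, 85 mm tall, with a handle. Origin: centre of its underside.
- plate: Bystander: white plate, 200 mm across, with three lures on it. Origin: centre of its underside.
- case: Bystander: yellow tackle case, 85 x 130 x 35 mm, shut. Origin: centre of its underside.
- fishgrip: Bystander: steel fish gripper, about 230 mm long, lying along its x. Origin: near its middle, underside.
- sunscreen: Bystander: white bottle, 56 mm across, 150 mm tall. Origin: centre of its underside.
Mind the look-alikes: they are no part of the job. Leave any green look-alike of the bar alone.

How it is judged:
By the outcome, as a careful person would: the job done as asked, in the order asked, and still so for the second after the job is handed in, with the robot touching nothing.
It also fails if it takes over 70 s, if anything falls off the work surface, if the arm or the gripper's body presses on something with over 40 N, if the wrist force passes 120 N, or if a joint passes its speed limit or range.

## Working session

There is one attempt and no reset: what is moved stays moved. The work goes in short steps, Python scripts to look and compute and a shell command to move; the robot and the scene stay as the last step left them, time stands still between calls to the robot, and variables do not carry over. Pictures are saved under pics/ and viewed, on a budget of 10 in all, crops included, one or two more only if the job needs it, and the job is handed in when it is done.

```bash
ls; mkdir -p pics; cat > h.py <<'E'
import numpy as np, cv2
from scipy.spatial.transform import Rotation as R
from cell import manip, optics, spotter
def cam(n):
    i=optics.camera_info(n); 
    if 'extrinsics' in i: T=np.array(i['extrinsics'])
    else:
        s=manip.read_state(); W=np.eye(4); W[:3,:3]=R.from_rotvec(s['tcp_rot']).as_matrix(); W[:3,3]=s['eef_pos']
        T=W@np.array(i['tool_from_camera'])
    return np.array(i['mtx']),i['k1'],T
def proj(c,P):
    K,k1,T=c; p=(np.atleast_2d(P)-T[:3,3])@T[:3,:3]; u=np.c_[p[:,0],-p[:,1]]/(-p[:,2:3])
    u=u*(1+k1*(u**2).sum(1,keepdims=True)); return u@np.diag([K[0,0],K[1,1]])+K[:2,2]
def ray(c,uv):
    K,k1,T=c; d=(np.array(uv,float)-K[:2,2])/[K[0,0],K[1,1]]; u=d.copy()
    for _ in range(20): u=d/(1+k1*(u@u))
    v=T[:3,:3]@np.array([u[0],-u[1],-1]); return T[:3,3],v
def onz(c,uv,z):
    o,v=ray(c,uv); return o+v*(z-o[2])/v[2]
E
python3 - <<'E'
from h import *
s=manip.read_state(); print({k:np.round(v,3) for k,v in s.items()})
ims=[]
for n in ['scene','top']:
    c=cam(n); print(n,np.round(c[2],3).tolist(),c[0][0,0],c[1])
    im=optics.snapshot(n); cv2.imwrite(f'pics/{n}0.png',im)
    for q in ['valve','bar','tumbler','mug','pointer','index_tip','knob_grip','sunscreen','plate','case','fishgrip']:
        print(n,q,[(np.round(d['extent']).astype(int).tolist(),round(d['p'],2)) for d in spotter.recognise(q,n)[:3]])
E
```

```text
pics
{'time_s': np.float64(0.0), 'qpos': array([-1.171,  0.412, -0.013,  1.597,  0.006,  1.134, -0.082]), 'dq': array([-0.002, -0.001, -0.   ,  0.   ,  0.   , -0.001, -0.002]), 'effort': array([-0.0000e+00, -6.0062e+01,  6.8200e-01, -2.9941e+01,  1.4000e-02,
        1.0000e-02, -0.0000e+00]), 'eef_pos': array([0.282, 0.557, 0.23 ]), 'tcp_rot': array([-1.396, -0.857,  0.859]), 'contact_force': array([ 1.249,  0.111, -0.781]), 'ft_torque': array([-0.015,  0.03 ,  0.01 ]), 'finger_gap': np.float64(0.085)}
scene [[-0.664, -0.434, 0.609, 1.131], [0.748, -0.375, 0.548, 0.545], [-0.01, 0.819, 0.574, 0.701], [0.0, 0.0, 0.0, 1.0]] 497.1633715450715 -0.10252107765670965
scene valve [([252, 246, 386, 371], 0.93)]
scene bar [([248, 211, 264, 277], 0.93), ([307, 243, 334, 272], 0.74), ([283, 219, 294, 276], 0.72)]
scene tumbler [([445, 302, 493, 370], 0.96), ([304, 259, 332, 280], 0.46)]
scene mug [([198, 203, 234, 251], 0.77)]
scene pointer [([307, 259, 332, 282], 0.48)]
scene index_tip [([325, 283, 349, 303], 0.47)]
scene knob_grip [([306, 242, 335, 273], 0.95)]
scene sunscreen [([397, 360, 439
[... 246 characters left out ...]
999, 0.024, 0.024, 0.013], [0.027, 0.134, 0.991, 1.103], [0.0, 0.0, 0.0, 1.0]] 480.9465470627464 0.03376460236678654
top valve [([238, 153, 346, 268], 0.97)]
top bar [([317, 191, 330, 212], 0.74), ([371, 211, 388, 231], 0.56), ([361, 181, 380, 209], 0.49)]
top tumbler [([142, 236, 190, 278], 0.92)]
top mug [([438, 220, 482, 278], 0.64)]
top pointer [([301, 222, 323, 238], 0.74)]
top index_tip [([245, 192, 272, 206], 0.51)]
top knob_grip [([278, 207, 306, 231], 0.87)]
top sunscreen [([143, 155, 183, 195], 0.72)]
top plate [([402, 129, 485, 216], 0.74)]
top case [([188, 299, 258, 359], 0.84), ([350, 308, 449, 344], 0.65)]
top fishgrip [([351, 309, 447, 345], 0.85), ([317, 192, 331, 212], 0.6)]
```

View pics/scene0.png

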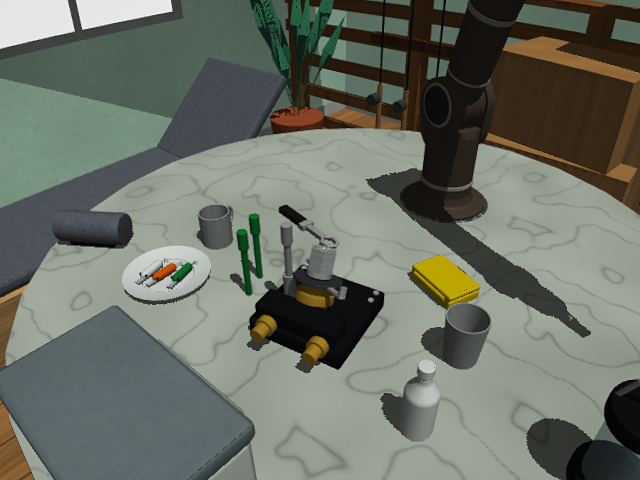

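View pics/top0.png

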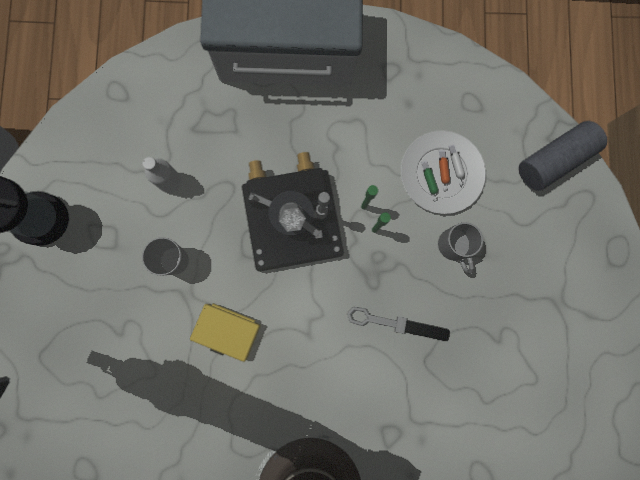

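Bar candidates: the steel one, scene (287,250) / top (323,200), stands on the unit; the two green ones, scene (245,262) and (255,245) / top (371,196) and (382,221), stand on the table. The steel one in the holder fits the description. The tumbler is at top (163,256), since the mug at (465,240) has a handle. I'll confirm this in an enlarged crop.

```bash
python3 - <<'E'
import cv2,numpy as np
t=cv2.imread('pics/top0.png')[145:285,235:345]; s=cv2.imread('pics/scene0.png')[215:375,240:390]
a=cv2.resize(t,None,fx=3.6,fy=3.6,interpolation=2)
b=cv2.resize(s,None,fx=2.6,fy=2.6,interpolation=2)
o=np.zeros((520,800,3),np.uint8); o[:a.shape[0],:a.shape[1]]=a; o[:b.shape[0],400:400+b.shape[1]]=b
o=np.clip(o*1.6,0,255).astype(np.uint8)
cv2.imwrite('pics/crop0.png',o)
E
```

```text
(no output)
```

View pics/crop0.png

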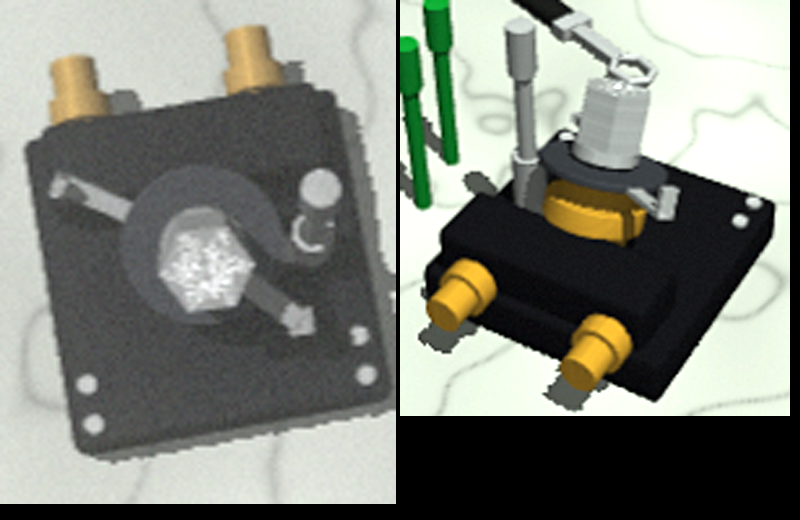

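```bash
cat > fit0.py <<'E'
from h import *
from scipy.optimize import least_squares
T=lambda u,v:(u/3.6+235,v/3.6+145); S=lambda u,v:((u-400)/2.6+240,v/2.6+215)
ax=np.array([-.408,0,.913])
ct,cs=cam('top'),cam('scene')
obs=[(ct,T(320,187),(0,-.066,.207)),(ct,T(80,455),(-.1,.1,.04)),(ct,T(390,393),(-.1,-.1,.04)),(ct,T(206,267),None),
(cs,S(773,208),(-.1,.1,.04)),(cs,S(657,401),(.1,.1,0)),(cs,S(521,27),(0,-.066,.207)),(cs,S(617,84),None)]
def f(p,full=0):
    M=R.from_euler('z',p[2]).as_matrix(); r=[]
    for c,uv,P in obs:
        P=np.array([0,0,.107])+ax*p[3] if P is None else np.array(P)
        r.append(proj(c,M@P+[p[0],p[1],0])[0]-uv)
    return np.ravel(r)
s=least_squares(f,[.55,.05,.1,.05],loss='soft_l1')
print(np.round(s.x,4)); print(np.round(f(s.x).reshape(-1,2),1).tolist())
p=s.x; M=R.from_euler('z',p[2]).as_matrix(); print('mouth',M@[0,-.066,.092]+[p[0],p[1],0],'knobtop',M@(np.array([0,0,.107])+ax*p[3])+[p[0],p[1],0])
for q in ['tumbler']:
    # tumbler circle on table: fit with rim+base extents
    for n,c in (('top',ct),('scene',cs)):
        pass
e1=np.array([142,236,190,278.]); e2=np.array([445,302,493,370.])
th=np.linspace(0,6.28,60)
def g(p):
    pts=np.vstack([np.c_[p[0]+.04*np.cos(th),p[1]+.04*np.sin(th),0*th+.1],np.c_[p[0]+.03*np.cos(th),p[1]+.03*np.sin(th),0*th]])
    r=[]
    for c,e in ((ct,e1),(cs,e2)):
        u=proj(c,pts); r+=list(np.r_[u.min(0),u.max(0)]-e)
    return np.array(r)
s=least_squares(g,[.5,.3]); print('tumbler',s.x,np.round(g(s.x),1))
E
python3 fit0.py
```

```text
[0.5883 0.0529 0.2143 0.0595]
[[-0.6, -0.0], [-1.6, -0.2], [1.2, -0.2], [0.0, 0.7], [0.9, -4.6], [-0.0, 1.4], [-1.4, -1.5], [-0.3, 0.1]]
mouth [ 0.6023726  -0.01158511  0.092     ] knobtop [0.56462676 0.04774444 0.16129677]
tumbler [0.49089335 0.32032216] [-1.5  1.6 -3.  -1.9 -1.8 -0.7 -1.1 -1.9]
```

```bash
cat >> h.py <<'E'
def to(pos,Rt=None):
    "print total shift in row units and turn needed"
    s=manip.read_state(); M=R.from_rotvec(s['tcp_rot'])
    d=(np.array(pos)-s['eef_pos'])/.025; w=(Rt*M.inv()).as_rotvec() if Rt is not None else np.zeros(3)
    print('shift',np.round(d,2),'turn',np.round(w,3),'rows>=',int(np.ceil(max(abs(d).max(),np.abs(w).max()/.186))))
def frame(y,x):
    y=np.array(y,float);y/=np.linalg.norm(y); x=np.array(x,float); x-=y*(x@y); x/=np.linalg.norm(x)
    return R.from_matrix(np.c_[x,y,np.cross(x,y)])
E
python3 - <<'E'
from h import *
print(np.round(R.from_rotvec(manip.read_state()['tcp_rot']).as_matrix(),2))
c=cam('top')
for uv in [(371,189),(384,216)]: print(onz(c,uv,.16),onz(c,uv,.2))
to([.602,-.012,.25],frame([0,0,-1],[.83,.55,0]))
to([.602,-.012,.25],frame([0,0,-1],[-.83,-.55,0]))
E
```

```text
[[ 0.45  0.   -0.89]
 [ 0.89  0.    0.45]
 [ 0.   -1.    0.  ]]
[ 0.63186505 -0.1086382   0.16      ] [ 0.62196653 -0.10348845  0.2       ]
[ 0.57733352 -0.13508531  0.16      ] [ 0.56974778 -0.12881389  0.2       ]
shift [ 12.81 -22.79   0.75] turn [-0.     0.    -0.518] rows>= 23
shift [ 12.81 -22.79   0.75] turn [-0.    -0.     2.624] rows>= 23
```

```bash
python3 -m crank '[[0.55,-0.95,0.3,0,0,-0.022,60],[0.55,-0.95,0.3,0,0,-0.022,60],[0.55,-0.95,0.3,0,0,-0.022,60],[0.55,-0.95,0.3,0,0,-0.022,60],[0.55,-0.95,0.3,0,0,-0.022,60],[0.55,-0.95,0.3,0,0,-0.022,60],[0.55,-0.95,0.3,0,0,-0.022,60],[0.55,-0.95,0.3,0,0,-0.022,60]]'
python3 -m crank '[[0.55,-0.95,0,0,0,-0.022,60],[0.55,-0.95,0,0,0,-0.022,60],[0.55,-0.95,0,0,0,-0.022,60],[0.55,-0.95,0,0,0,-0.022,60],[0.55,-0.95,0,0,0,-0.022,60],[0.55,-0.95,0,0,0,-0.022,60],[0.55,-0.95,0,0,0,-0.022,60],[0.55,-0.95,0,0,0,-0.022,60]]'
python3 -m crank '[[0.55,-0.95,0,0,0,-0.022,60],[0.55,-0.95,0,0,0,-0.022,60],[0.55,-0.95,0,0,0,-0.022,60],[0.55,-0.95,0,0,0,-0.022,60],[0.55,-0.95,0,0,0,-0.022,60],[0.55,-0.95,0,0,0,-0.022,60],[0.55,-0.95,0,0,0,-0.022,60],[0,0,0,0,0,0,60]]'
python3 - <<'E'
from h import *
to([.602,-.012,.25],frame([0,0,-1],[.83,.55,0]))
c=cam('wrist'); im=optics.snapshot('wrist'); print(manip.read_state()['qpos'])
for q in ['bar','bar_head','knob_grip']:
    print(q,[(np.round(d['extent']).astype(int).tolist(),round(d['p'],2)) for d in spotter.recognise(q,'wrist')[:3]])
cv2.imwrite('pics/w1.png',im); print(proj(c,[[.602,-.012,.207],[.602,-.012,.165],[.5646,.0477,.1613]]))
E
```

```text
time_s: 2.2
eef_pos: [0.3927, 0.3663, 0.2918]
tcp_rot: [-1.447, -0.722, 0.722]
contact_force: [0.2, 0.7, 0.4]
finger_gap: 0.06
time_s: 3.2
eef_pos: [0.5027, 0.1763, 0.2913]
tcp_rot: [-1.49, -0.586, 0.586]
contact_force: [-0.6, 0.5, 0.4]
finger_gap: 0.0604
time_s: 4.2
eef_pos: [0.599, 0.0083, 0.2911]
tcp_rot: [-1.522, -0.464, 0.465]
contact_force: [-0.1, -0.1, -0.1]
finger_gap: 0.06
shift [ 0.12 -0.81 -1.64] turn [ 0.001  0.    -0.007] rows>= 2
[-0.39314785  0.33084395  0.39252183  1.6030897  -0.13162458  1.23440036
  0.61845392]
bar [([183, 270, 234, 353], 0.87), ([253, 279, 283, 370], 0.74), ([287, 225, 319, 297], 0.64)]
bar_head [([187, 272, 239, 356], 0.96), ([256, 279, 286, 372], 0.7), ([287, 222, 314, 297], 0.56)]
knob_grip [([274, 131, 358, 197], 0.56)]
[[298.12368872 281.6124765 ]
 [299.97777381 258.9555012 ]
 [302.40688328 165.82900664]]
```

View pics/w1.png

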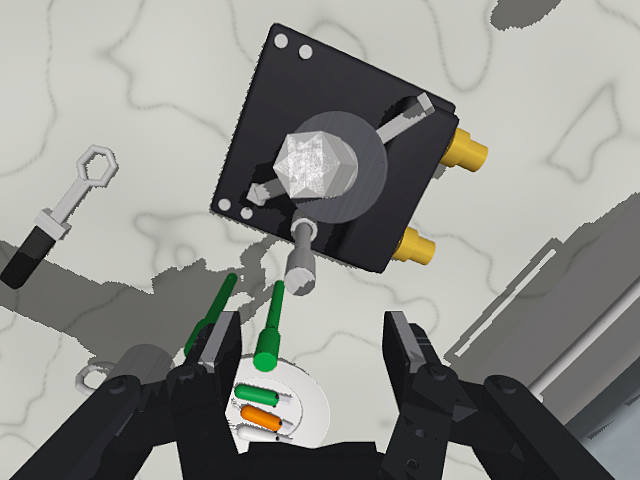

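```bash
python3 -m crank '[[0.15,-0.8,0,0,0,-0.007,60],[0,0,-0.9,0,0,0,60],[0,0,-0.9,0,0,0,60],[0,0,-0.9,0,0,0,60],[0,0,-0.9,0,0,0,60],[0,0,-0.9,0,0,0,60],[0,0,-0.2,0,0,0,60],[0,0,0,0,0,0,60]]'
python3 -m crank '[[0,0,0,0,0,0,5],[0,0,0,0,0,0,5],[0,0,0,0,0,0,5],[0,0,0,0,0,0,5],[0,0,0,0,0,0,5],[0,0,0,0,0,0,5]]'
```

```text
time_s: 5.4
eef_pos: [0.602, -0.009, 0.1742]
tcp_rot: [-1.521, -0.462, 0.462]
contact_force: [0.8, -0.4, 0.8]
finger_gap: 0.0598
time_s: 6.15
eef_pos: [0.6021, -0.0087, 0.1748]
tcp_rot: [-1.521, -0.463, 0.461]
contact_force: [-1.6, -1.3, 5.8]
finger_gap: 0.0203
```

```bash
python3 -m crank '[[0,0,0.4,0,0,0,5],[0,0,0.6,0,0,0,5],[0,0,0.9,0,0,0,5],[0,0,0.9,0,0,0,5],[0,0,0.9,0,0,0,5],[0,0,0.9,0,0,0,5],[0,0,0.9,0,0,0,5],[0,0,0.9,0,0,0,5]]'
python3 - <<'E'
from h import *
to([.491,.32,.335])
E
```

```text
time_s: 7.15
eef_pos: [0.6018, -0.0083, 0.3356]
tcp_rot: [-1.521, -0.463, 0.461]
contact_force: [-0.5, -0.3, -1.3]
finger_gap: 0.0204
shift [-4.43 13.13 -0.02] turn [0. 0. 0.] rows>= 14
```

```bash
python3 -m crank '[[-0.3,0.93,0,0,0,0,5],[-0.3,0.93,0,0,0,0,5],[-0.3,0.93,0,0,0,0,5],[-0.3,0.93,0,0,0,0,5],[-0.3,0.93,0,0,0,0,5],[-0.3,0.93,0,0,0,0,5],[-0.3,0.93,0,0,0,0,5],[-0.3,0.93,0,0,0,0,5]]'
python3 -m crank '[[-0.35,0.95,0,0,0,0,5],[-0.35,0.95,0,0,0,0,5],[-0.35,0.95,0,0,0,0,5],[-0.35,0.95,0,0,0,0,5],[-0.35,0.95,0,0,0,0,5],[-0.3,0.95,0,0,0,0,5],[0,0,0,0,0,0,5]]'
python3 - <<'E'
from h import *
to([.491,.32,.335]); o=[]
s=manip.read_state(); p=s['eef_pos']; print(p)
for n in ['scene','top']:
    im=optics.snapshot(n); c=cam(n)
    for q in ['bar','tumbler']: print(n,q,[(np.round(d['extent']).astype(int).tolist(),round(d['p'],2)) for d in spotter.recognise(q,n)[:3]])
    u=proj(c,[[p[0],p[1],p[2]-.13+z] for z in (0,)]+[[.491,.32,.1]]); print(u)
    a,b=u.mean(0).astype(int); a=np.clip(a,80,560);b=np.clip(b,100,380)
    o.append(cv2.resize(im[b-100:b+100,a-80:a+80],None,fx=2.5,fy=2.5))
cv2.imwrite('pics/hold.png',np.hstack(o))
E
```

```text
time_s: 8.15
eef_pos: [0.5415, 0.1783, 0.3348]
tcp_rot: [-1.521, -0.463, 0.461]
contact_force: [-0.4, -0.2, -0.9]
finger_gap: 0.0207
time_s: 9.02
eef_pos: [0.4894, 0.3224, 0.3344]
tcp_rot: [-1.519, -0.465, 0.465]
contact_force: [0.9, -0.9, -1.2]
finger_gap: 0.0205
shift [ 0.06 -0.1   0.02] turn [0. 0. 0.] rows>= 1
[0.48939115 0.32238558 0.33438489]
scene bar [([234, 226, 253, 295], 0.85), ([477, 179, 503, 270], 0.69), ([251, 214, 265, 276], 0.56)]
scene tumbler [([446, 303, 492, 373], 0.91)]
[[480.94443995 269.67622738]
 [468.40962167 316.58478899]]
top bar [([107, 231, 147, 254], 0.57), ([361, 186, 381, 207], 0.57), ([375, 211, 390, 231], 0.53)]
top tumbler [([142, 235, 192, 277], 0.73)]
[[141.81153246 251.95144362]
 [160.35420788 256.68096823]]
```

View pics/hold.png

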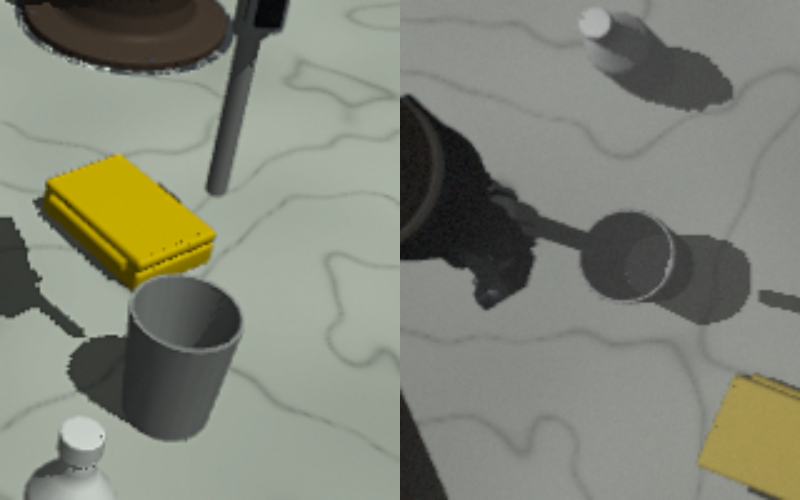

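```bash
python3 -m crank '[[0.05,0.3,0,0,0,0,5],[0,0,-0.9,0,0,0,5],[0,0,-0.9,0,0,0,5],[0,0,-0.9,0,0,0,5],[0,0,-0.9,0,0,0,5],[0,0,-0.9,0,0,0,5],[0,0,-0.9,0,0,0,5],[0,0,-0.9,0,0,0,5]]'
python3 -m crank '[[0,0,-0.6,0,0,0,5],[0,0,-0.4,0,0,0,5],[0,0,-0.3,0,0,0,5],[0,0,0,0,0,0,5],[0,0,0,0,0,0,5]]'
```

```text
time_s: 10.32
eef_pos: [0.492, 0.328, 0.1755]
tcp_rot: [-1.521, -0.462, 0.462]
contact_force: [0.7, -0.3, -0.7]
finger_gap: 0.0205
time_s: 10.95
eef_pos: [0.4921, 0.3278, 0.1444]
tcp_rot: [-1.521, -0.463, 0.461]
contact_force: [-0.0, -0.5, -2.1]
finger_gap: 0.0202
```

```bash
python3 -m crank '[[0,0,-0.25,0,0,0,5],[0,0,0,0,0,0,5]]'
python3 -m crank '[[0,0,-0.1,0,0,0,5],[0,0,0,0,0,0,5]]'
python3 -m crank '[[0,0,-0.06,0,0,0,5],[0,0,0,0,0,0,5]]'
```

```text
time_s: 11.2
eef_pos: [0.4916, 0.3275, 0.1372]
tcp_rot: [-1.521, -0.462, 0.463]
contact_force: [0.4, -0.3, -1.5]
finger_gap: 0.0204
time_s: 11.45
eef_pos: [0.4917, 0.3275, 0.1349]
tcp_rot: [-1.521, -0.462, 0.462]
contact_force: [-0.5, -0.3, -0.9]
finger_gap: 0.0208
time_s: 11.7
eef_pos: [0.492, 0.3277, 0.1338]
tcp_rot: [-1.521, -0.462, 0.462]
contact_force: [0.2, 0.5, 2.4]
finger_gap: 0.0208
```

```bash
python3 -m crank '[[0,0,0,0,0,0,35],[0,0,0,0,0,0,50],[0,0,0,0,0,0,60],[0,0,0.4,0,0,0,60],[0,0,0.9,0,0,0,60],[0,0,0.9,0,0,0,60],[0,0,0.9,0,0,0,60],[0,0,0.9,0,0,0,60]]'
python3 - <<'E'
from h import *
optics.snapshot('scene')
for q in ['bar','tumbler']: print(q,[(np.round(d['extent']).astype(int).tolist(),round(d['p'],2)) for d in spotter.recognise(q,'scene')[:4]])
M=R.from_euler('z',.2143).as_matrix(); ax=M@[-.408,0,.913]
K=M@(np.array([0,0,.107])+np.array([-.408,0,.913])*.0435)+[.5883,.0529,0]
T=K+ax*.12; print(ax,K,T)
c=cam('scene'); print(proj(c,[.492,.3277,.165]))
for a in range(0,180,30):
    x=[np.cos(np.radians(a)),np.sin(np.radians(a)),0]; print(a,end=' '); to(T,frame(-ax,x))
E
```

```text
time_s: 12.7
eef_pos: [0.4919, 0.3276, 0.2351]
tcp_rot: [-1.521, -0.463, 0.462]
contact_force: [-0.5, 0.2, 0.6]
finger_gap: 0.0599
bar [([234, 229, 249, 295], 0.93), ([466, 283, 487, 331], 0.84), ([251, 215, 265, 278], 0.61), ([198, 203, 233, 253], 0.31)]
tumbler [([445, 303, 489, 373], 0.83)]
[-0.3986672 -0.0867667  0.913    ] [0.57095798 0.04912565 0.1467155 ] [0.52311791 0.03871364 0.2562755 ]
[[478.85267779 290.3624679 ]]
0 shift [  1.23 -11.57   0.84] turn [ 0.21  -0.368 -0.601] rows>= 12
30 shift [  1.23 -11.57   0.84] turn [ 0.095 -0.406 -0.039] rows>= 12
60 shift [  1.23 -11.57   0.84] turn [-0.018 -0.423  0.494] rows>= 12
90 shift [  1.23 -11.57   0.84] turn [-0.126 -0.419  0.983] rows>= 12
120 shift [  1.23 -11.57   0.84] turn [-0.234 -0.398  1.455] rows>= 12
150 shift [  1.23 -11.57   0.84] turn [-0.352 -0.355  1.948] rows>= 12
```

```bash
python3 -m crank '[[0.1,-0.95,0.1,0.008,-0.034,-0.003,80],[0.1,-0.95,0.1,0.008,-0.034,-0.003,80],[0.1,-0.95,0.1,0.008,-0.034,-0.003,80],[0.1,-0.95,0.1,0.008,-0.034,-0.003,80],[0.1,-0.95,0.1,0.008,-0.034,-0.003,80],[0.1,-0.95,0.1,0.008,-0.034,-0.003,80],[0.1,-0.95,0.1,0.008,-0.034,-0.003,80],[0.1,-0.95,0.1,0.008,-0.034,-0.003,80]]'
python3 -m crank '[[0.1,-0.95,0,0.008,-0.034,-0.003,80],[0.1,-0.95,0,0.008,-0.034,-0.003,80],[0.1,-0.95,0,0.008,-0.034,-0.003,80],[0.1,-0.95,0,0.008,-0.034,-0.003,80],[0,0,0,0,0,0,80]]'
python3 - <<'E'
from h import *
M=R.from_euler('z',.2143).as_matrix(); ax=M@[-.408,0,.913]
K=M@(np.array([0,0,.107])+np.array([-.408,0,.913])*.0435)+[.5883,.0529,0]
to(K+ax*.12,frame(-ax,[.866,.5,0]))
print(manip.read_state()['qpos'])
c=cam('wrist'); im=optics.snapshot('wrist')
print('knobtop',proj(c,[K+ax*.016,K-ax*.026]))
cv2.imwrite('pics/w2.png',im)
E
```

```text
time_s: 13.85
eef_pos: [0.5113, 0.1366, 0.2529]
tcp_rot: [-1.532, -0.663, 0.219]
contact_force: [0.2, -0.9, -0.5]
finger_gap: 0.08
time_s: 14.48
eef_pos: [0.5209, 0.0407, 0.2527]
tcp_rot: [-1.53, -0.758, 0.094]
contact_force: [-0.6, 0.3, 0.5]
finger_gap: 0.0798
shift [ 0.09 -0.08  0.14] turn [ 0.002 -0.002  0.001] rows>= 1
[-0.57669472 -0.02892353  0.41869486  2.16708343 -0.01895435  0.58368343
  0.40822082]
knobtop [[314.28227213 251.30109117]
 [314.03840045 233.53126477]]
```

View pics/w2.png

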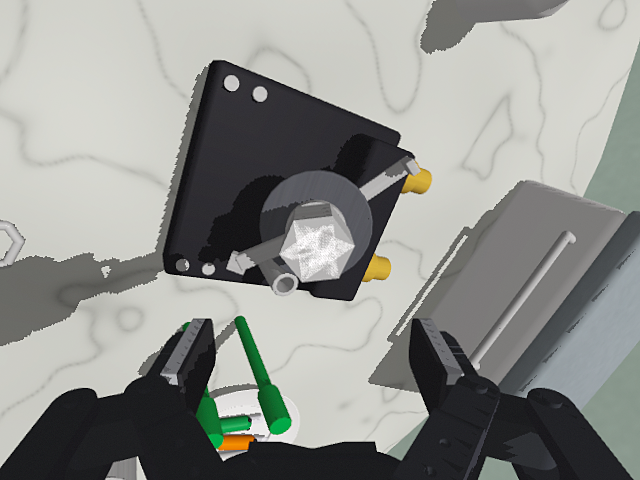

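```bash
cat > knob.py <<'E'
from h import *
from scipy.optimize import minimize
yaw=.2143; MU=R.from_euler('z',yaw).as_matrix(); ax=MU@[-.408,0,.913]; ex=MU@[.913,0,.408]; ey=np.cross(ax,ex)
K=MU@(np.array([0,0,.107])+np.array([-.408,0,.913])*.0435)+[.5883,.0529,0]
def ang(c,uv,h):
    o,v=ray(c,uv); n=K+ax*h; p=o+v*((n-o)@ax)/(v@ax)-n; return np.arctan2(p@ey,p@ex),np.hypot(p@ex,p@ey)
def hexfit(c,mask):
    best=None
    def poly(p):
        t=p[2]+np.radians(30+60*np.arange(6)); r=.023/np.cos(np.pi/6)
        return proj(c,K+ax*.016+ex*p[0]+ey*p[1]+r*(np.outer(np.cos(t),ex)+np.outer(np.sin(t),ey)))
    def cost(p):
        m=np.zeros(mask.shape,np.uint8); cv2.fillPoly(m,[np.round(poly(p)*16).astype(np.int32)],1,shift=4); return (m.astype(bool)^mask).sum()
    for a in np.radians([0,20,40]):
        r=minimize(cost,[0,0,a],method='Nelder-Mead',options=dict(initial_simplex=[[0,0,a],[.006,0,a],[0,.006,a],[0,0,a+.2]],xatol=1e-4,fatol=1))
        if best is None or r.fun<best.fun: best=r
    return best.x,best.fun
E
python3 - <<'E'
from knob import *
c=cam('wrist'); im=cv2.imread('pics/w2.png'); g=cv2.GaussianBlur(im,(5,5),0).min(2)
n,l,st,ce=cv2.connectedComponentsWithStats(((g>165)).astype(np.uint8)[200:290,250:380])
i=1+np.argmax(st[1:,4]); m=np.zeros(g.shape,bool); m[200:290,250:380]=l==i
m=cv2.morphologyEx(m.astype(np.uint8),cv2.MORPH_CLOSE,np.ones((9,9)))>0
print(st[i],ce[i]+[250,200]); x,f=hexfit(c,m); print('off,ang',x,np.degrees(x[2])%60,f,m.sum())
for h in (-.026,-.031): print('pointer',ang(c,(238,262),h),'index',ang(c,(411,168),h),ang(c,(404,172),h))
s=manip.read_state(); X=R.from_rotvec(s['tcp_rot']).as_matrix()[:,0]; print('jaw ang',np.degrees(np.arctan2(X@ey,X@ex)))
E
```

```text
[  30   17   74   64 3393] [316.7659888  248.39375184]
off,ang [ 0.00141135  0.00354064 -0.03858071] 57.789488202665716 244.0 3393
pointer (np.float64(-2.439065680939885), np.float64(0.06587251186073999)) index (np.float64(0.9561057995059641), np.float64(0.09176592076560372)) (np.float64(0.9617680633187436), np.float64(0.08582991996619165))
pointer (np.float64(-2.417562326368839), np.float64(0.06758648151348845)) index (np.float64(0.9423857674820976), np.float64(0.09247716854212076)) (np.float64(0.9471472176847998), np.float64(0.08643105923521857))
jaw ang 19.35470477278303
```

```bash
python3 -m crank '[[0,0,0,0.071,0.0154,-0.1625,80],[0,0,0,0.071,0.0154,-0.1625,80],[0,0,0,0.071,0.0154,-0.1625,80],[0,0,0,0.071,0.0154,-0.1625,80],[0,0,0,0.071,0.0154,-0.1625,80],[0,0,0,0.071,0.0154,-0.1625,80],[0,0,0,0.071,0.0154,-0.1625,80],[0,0,0,0.071,0.0154,-0.1625,80]]'
cat >> knob.py <<'E'
Kc=K+.0014*ex+.0035*ey
def jaw():
    s=manip.read_state(); X=R.from_rotvec(s['tcp_rot']).as_matrix()[:,0]; return np.degrees(np.arctan2(X@ey,X@ex))
def tgt(h,deg):
    a=np.radians(deg); to(Kc+ax*h,frame(-ax,np.cos(a)*ex+np.sin(a)*ey)); print('jaw',jaw(),'q',np.round(manip.read_state()['qpos'],2))
E
python3 - <<'E'
from knob import *
tgt(.06,-62.2); tgt(-.012,-62.2)
c=cam('wrist'); im=optics.snapshot('wrist'); cv2.imwrite('pics/w3.png',im); print(proj(c,[Kc+ax*.016]))
g=cv2.GaussianBlur(im,(5,5),0).min(2); u=proj(c,[Kc+ax*.016])[0].astype(int)
w=(g>165).astype(np.uint8); z=np.zeros_like(w); z[u[1]-45:u[1]+45,u[0]-65:u[0]+65]=1; w*=z
n,l,st,ce=cv2.connectedComponentsWithStats(w); i=1+np.argmax(st[1:,4]); m=cv2.morphologyEx((l==i).astype(np.uint8),cv2.MORPH_CLOSE,np.ones((9,9)))>0
x,f=hexfit(c,m); print(st[i],x,np.degrees(x[2]),f)
E
```

```text
time_s: 15.52
eef_pos: [0.5217, 0.044, 0.2532]
tcp_rot: [-1.189, 0.39, -0.906]
contact_force: [-0.4, 0.6, -0.3]
finger_gap: 0.08
shift [ 1.03  0.14 -2.04] turn [-0.002 -0.002  0.002] rows>= 3
jaw -62.38877119015889 q [-0.53 -0.02  0.37  2.16 -0.03  0.58 -1.02]
shift [ 2.18  0.39 -4.67] turn [-0.002 -0.002  0.002] rows>= 5
jaw -62.38877119015889 q [-0.53 -0.02  0.37  2.16 -0.03  0.58 -1.02]
[[316.93531992 245.01735766]]
[ 288  210   66   69 2385] [ 0.00154677  0.00162109 -0.0391685 ] -2.244189587808168 1221.0
```

View pics/w3.png

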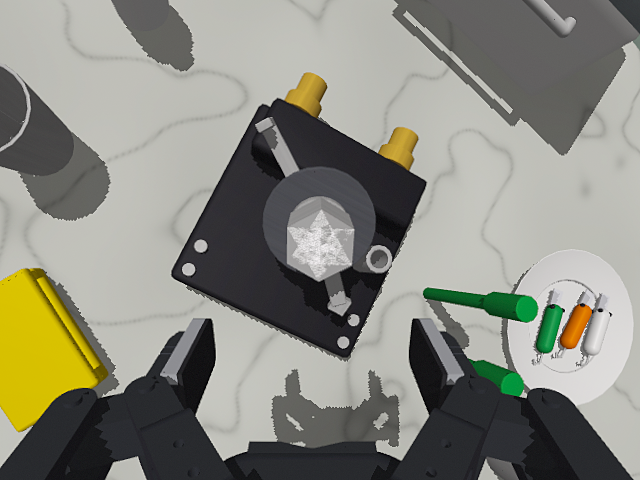

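```bash
python3 -m crank '[[0.17,0.02,-0.34,0.0696,0.0151,-0.1593,80],[0.17,0.02,-0.34,0.0696,0.0151,-0.1593,80],[0.17,0.02,-0.34,0.0696,0.0151,-0.1593,80],[0.17,0.02,-0.34,0.0696,0.0151,-0.1593,80],[0.17,0.02,-0.34,0.0696,0.0151,-0.1593,80],[0.17,0.02,-0.34,0.0696,0.0151,-0.1593,80],[0,0,0,0,0,0,80]]'
python3 - <<'E'
from knob import *
tgt(-.012,-122.2)
E
```

```text
time_s: 16.45
eef_pos: [0.547, 0.0466, 0.2016]
tcp_rot: [-0.627, 1.211, -1.482]
contact_force: [-0.9, 0.5, -0.7]
finger_gap: 0.0804
shift [ 1.17  0.29 -2.61] turn [ 0.002 -0.001 -0.006] rows>= 3
jaw -121.86683923038254 q [-0.54  0.1   0.42  2.18 -0.17  0.45 -1.91]
```

```bash
python3 -m crank '[[0.29,0.07,-0.65,0,0,-0.006,80],[0.29,0.07,-0.65,0,0,0,80],[0.29,0.07,-0.65,0,0,0,80],[0.29,0.07,-0.65,0,0,0,80],[0,0,0,0,0,0,80]]'
python3 -m crank '[[0,0,0,0,0,0,60],[0,0,0,0,0,0,50],[0,0,0,0,0,0,40],[0,0,0,0,0,0,40],[0,0,0,0,0,0,40],[0,0,0,0,0,0,40]]'
```

```text
time_s: 17.08
eef_pos: [0.5759, 0.0531, 0.1366]
tcp_rot: [-0.624, 1.213, -1.487]
contact_force: [-0.7, -0.6, 0.6]
finger_gap: 0.0802
time_s: 17.82
eef_pos: [0.5759, 0.0507, 0.1383]
tcp_rot: [-0.618, 1.216, -1.492]
contact_force: [-6.2, -6.5, 8.9]
finger_gap: 0.0448
```

```bash
python3 -m crank '[[0,-0.1,0.07,0,0,0,40],[0,0,0,-0.034,-0.0074,0.0776,40],[0,0,0,-0.034,-0.0074,0.0776,40],[0,0,0,-0.034,-0.0074,0.0776,40],[0,0,0,-0.034,-0.0074,0.0776,40],[0,0,0,0,0,0,40]]'
python3 - <<'E'
from knob import *
tgt(-.012,-122.2);s=manip.read_state(); print(s['contact_force'],s['ft_torque'],s['ft_torque']@ax)
E
```

```text
time_s: 18.58
eef_pos: [0.5757, 0.0507, 0.1386]
tcp_rot: [-0.836, 0.951, -1.318]
contact_force: [6.2, 2.2, -13.1]
finger_gap: 0.0444
shift [ 0.02  0.13 -0.09] turn [ 0.136  0.029 -0.308] rows>= 2
jaw -102.83183803208722 q [-0.36  0.26  0.23  2.18 -0.29  0.3  -1.47]
[  6.21848148   2.22126097 -13.06489929] [ 0.24017649  0.25119392 -0.02605497] -0.14133394679850353
```

```bash
python3 -m crank '[[0,0,-0.06,-0.051,-0.0111,0.1164,40],[0,0,0,-0.051,-0.0111,0.1164,40],[0,0,0,-0.051,-0.0111,0.1164,40],[0,0,0,-0.051,-0.0111,0.1164,40],[0,0,0,0,0,0,40]]'
python3 - <<'E'
from knob import *
tgt(-.012,-122.2);s=manip.read_state(); print(s['contact_force'],s['ft_torque'],s['ft_torque']@ax)
E
```

```text
time_s: 19.2
eef_pos: [0.5758, 0.0508, 0.1384]
tcp_rot: [-1.101, 0.546, -1.03]
contact_force: [-6.1, 1.5, 7.9]
finger_gap: 0.0448
shift [ 0.02  0.12 -0.08] turn [ 0.338  0.076 -0.773] rows>= 5
jaw -73.68447459565984 q [-0.24  0.26  0.09  2.17 -0.17  0.29 -1.08]
[-6.09242152  1.53704004  7.9360402 ] [0.50553016 1.27959079 0.31390104] -0.025972521998319502
```

```bash
python3 -m crank '[[0,0,0,-0.051,-0.0111,0.1164,40],[0,0,0,-0.051,-0.0111,0.1164,40],[0,0,0,-0.051,-0.0111,0.1164,40],[0,0,0,-0.051,-0.0111,0.1164,40],[0,0,0,-0.051,-0.0111,0.1164,40],[0,0,0,-0.051,-0.0111,0.1164,40],[0,0,0,0,0,0,40]]'
python3 - <<'E'
from knob import *
tgt(-.012,-62.2);s=manip.read_state(); print(s['contact_force'],s['ft_torque'],s['ft_torque']@ax)
im=optics.snapshot('top'); print([(np.round(d['extent']).astype(int).tolist(),round(d['p'],2)) for d in spotter.recognise('pointer','top')[:2]])
c=cam('wrist');im=optics.snapshot('wrist'); cv2.imwrite('pics/w4.png',im)
def P(a,r,h): return Kc+ax*h+r*(np.cos(a)*ex+np.sin(a)*ey)
print('pointer0',proj(c,[P(-2.43,.082,-.031),P(.95,.09,-.02)]))
E
```

```text
time_s: 20.08
eef_pos: [0.5755, 0.0509, 0.1383]
tcp_rot: [-1.383, -0.072, -0.535]
contact_force: [-6.2, 1.2, 8.4]
finger_gap: 0.0447
shift [ 0.03  0.12 -0.08] turn [ 0.225  0.051 -0.516] rows>= 3
jaw -29.833973545430332 q [-0.06  0.26 -0.11  2.16  0.02  0.3  -0.49]
[-6.18505211  1.16831699  8.43025393] [0.54102885 1.76787089 0.3152695 ] -0.08124174040651036
[]
pointer0 [[261.56282459 420.12244813]
 [331.74127152  99.148152  ]]
```

View pics/w4.png

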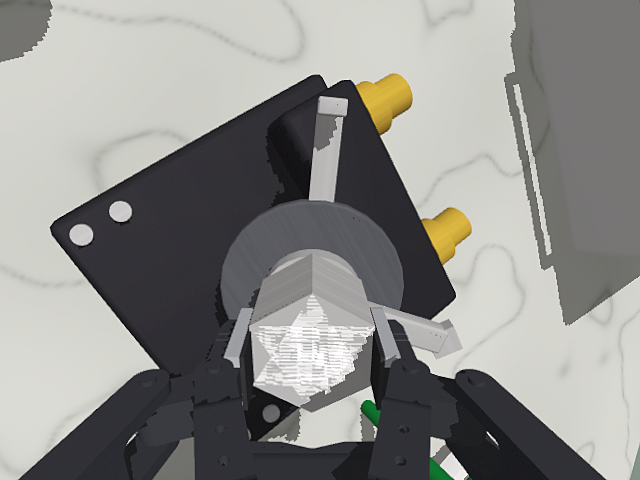

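The wrist view shows the pointer's arrowhead near (450,338), already past the holder. The index tooth is at (333,105), and the knob is held flat-on.

```bash
python3 - <<'E'
from knob import *
c=cam('wrist')
def P(a,r,h): return Kc+ax*h+r*(np.cos(a)*ex+np.sin(a)*ey)
K[:]=Kc
for uv in [(462,349),(420,330),(445,338)]: print('ptr',ang(c,uv,-.026))
for h in (-.026,-.009,-.004): print('idx tooth top',h,[ang(c,uv,h) for uv in ((333,102),(321,97),(347,98))])
print('idx arm',[ang(c,uv,-.034) for uv in ((332,140),(322,195))])
print(proj(c,[Kc+ax*.016]))
E
```

```text
ptr (np.float64(-0.8639048845001), np.float64(0.0817812939757463))
ptr (np.float64(-0.8100652672716195), np.float64(0.05681732408451627))
ptr (np.float64(-0.8215177473671961), np.float64(0.07066932121070664))
idx tooth top -0.026 [(np.float64(0.9398260135942034), np.float64(0.08928986992644401)), (np.float64(0.995003829188762), np.float64(0.09078003909181205)), (np.float64(0.8809896315369037), np.float64(0.09157311611454516))]
idx tooth top -0.009 [(np.float64(0.9493872228870672), np.float64(0.08851135200277299)), (np.float64(0.9990575523617933), np.float64(0.08987310771366085)), (np.float64(0.8959890044654565), np.float64(0.09049301369357657))]
idx tooth top -0.004 [(np.float64(0.9522313459978394), np.float64(0.0882839335799429)), (np.float64(1.0002654335593666), np.float64(0.0896066479336453)), (np.float64(0.9004686188078268), np.float64(0.09017927100332507))]
idx arm [(np.float64(0.9141235873973967), np.float64(0.07419295268486537)), (np.float64(0.9316696547602029), np.float64(0.049716663942796654))]
[[308.85356562 353.23421333]]
```

```bash
python3 -m crank '[[0,0,0,-0.06,-0.013,0.137,40],[0,0,0,-0.06,-0.013,0.137,40],[0,0,0,-0.06,-0.013,0.137,40],[0,0,0,-0.06,-0.013,0.137,40],[0,0,0,-0.06,-0.013,0.137,40],[0,0,0,-0.06,-0.013,0.137,40],[0,0,0,-0.06,-0.013,0.137,40],[0,0,0,-0.06,-0.013,0.137,40]]'
python3 -m crank '[[0,0,0,-0.06,-0.013,0.137,40],[0,0,0,-0.06,-0.013,0.137,40],[0,0,0,0,0,0,40]]'
python3 - <<'E'
from knob import *
print(jaw(),manip.read_state()['qpos'])
c=cam('wrist');im=optics.snapshot('wrist'); cv2.imwrite('pics/w5.png',im)
K[:]=Kc
def P(a,r,h): return Kc+ax*h+r*(np.cos(a)*ex+np.sin(a)*ey)
print(proj(c,[P(.935,.082,-.026),P(.935,.06,-.026),P(.935-.26,.082,-.026),P(.935-.26,.06,-.026)]))
E
```

```text
time_s: 21.22
eef_pos: [0.5752, 0.0506, 0.1381]
tcp_rot: [-1.53, -1.033, 0.365]
contact_force: [-8.1, 2.2, 8.6]
finger_gap: 0.0447
time_s: 21.6
eef_pos: [0.5752, 0.0505, 0.1381]
tcp_rot: [-1.504, -1.263, 0.606]
contact_force: [-10.2, 3.4, 9.9]
finger_gap: 0.0447
56.219857028868326 [ 0.27301948  0.30217039 -0.49928887  2.14085086  0.39429126  0.33418129
  0.67192257]
[[485.3837214  308.79150374]
 [441.07025584 307.28113116]
 [471.57038996 345.6736815 ]
 [431.99803899 334.7517712 ]]
```

View pics/w5.png

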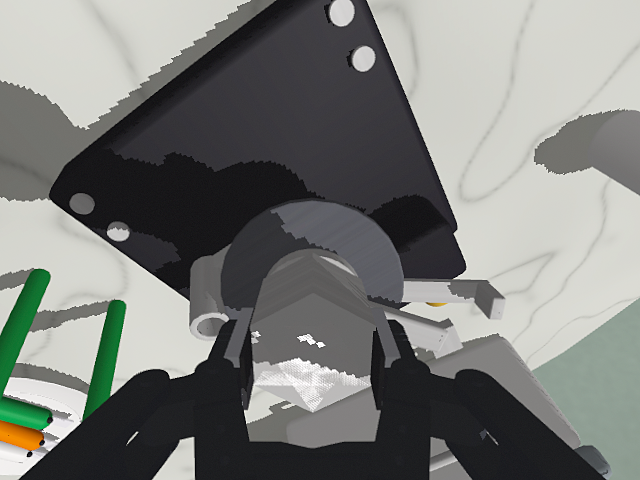

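```bash
python3 -m crank '[[0,0,0,-0.032,-0.007,0.073,40],[0,0,0,-0.032,-0.007,0.073,40],[0,0,0,-0.028,-0.006,0.064,40],[0,0,0,0,0,0,40]]'
python3 - <<'E'
from knob import *
print(jaw(),np.radians(jaw())-.301)
im=optics.snapshot('wrist'); cv2.imwrite('pics/w6.png',cv2.resize(im[230:390,350:550],None,fx=4,fy=3.7,interpolation=2)[:600])
E
```

```text
time_s: 22.15
eef_pos: [0.5753, 0.0504, 0.1381]
tcp_rot: [-1.465, -1.436, 0.796]
contact_force: [-10.2, 2.6, 9.1]
finger_gap: 0.0448
69.34329817297821 0.9092688673106382
```

View pics/w6.png

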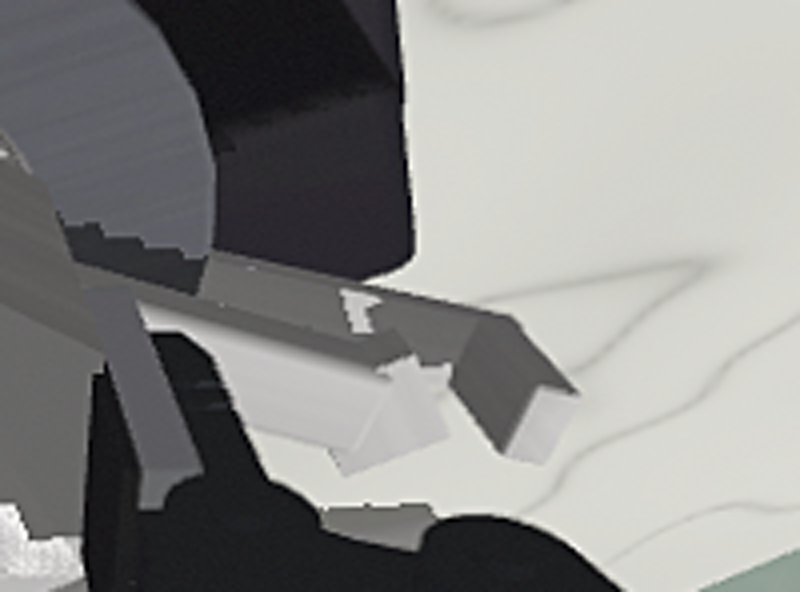

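```bash
python3 - <<'E'
from knob import *
K[:]=Kc; c=cam('wrist'); F=lambda u,v:(350+u/4,230+v/3.7)
f=lambda uv,h:np.round(ang(c,F(*uv),h),4)
print('tip',f((448,437),-.026),'arrow base',f((340,470),-.026),f((412,362),-.026))
print('arm edges',f((225,375),-.026),f((350,455),-.026),f((380,378),-.026),f((330,350),-.026))
for h in(-.026,-.02,-.014,-.008): print(h,'tooth inner',f((500,455),h),f((538,388),h),'outer',f((543,465),h),f((580,398),h))
E
```

```text
tip [0.8737 0.0776] arrow base [0.7363 0.0674] [1.0078 0.0685]
arm edges [0.8704 0.0466] [0.7752 0.0673] [0.9601 0.0654] [1.0044 0.0578]
-0.026 tooth inner [0.868  0.0854] [0.9981 0.0855] outer [0.8716 0.0915] [0.9934 0.0914]
-0.02 tooth inner [0.9042 0.081 ] [1.0357 0.0816] outer [0.9055 0.0869] [1.0285 0.0873]
-0.014 tooth inner [0.9445 0.0768] [1.077  0.0778] outer [0.943  0.0825] [1.0671 0.0832]
-0.008 tooth inner [0.9894 0.0728] [1.1224 0.0741] outer [0.9848 0.0782] [1.1095 0.0793]
```

```bash
python3 -m crank '[[0,0,0,-0.021,-0.0046,0.048,40],[0,0,0,0,0,0,40]]'
python3 - <<'E'
from knob import *
print(jaw()); im=optics.snapshot('wrist'); cv2.imwrite('pics/w7.png',cv2.resize(im[270:390,400:520],None,fx=5,fy=5,interpolation=2))
E
```

```text
time_s: 22.45
eef_pos: [0.5753, 0.0504, 0.1381]
tcp_rot: [-1.454, -1.475, 0.84]
contact_force: [-9.6, 1.9, 10.3]
finger_gap: 0.0445
72.34094078108215
```

View pics/w7.png

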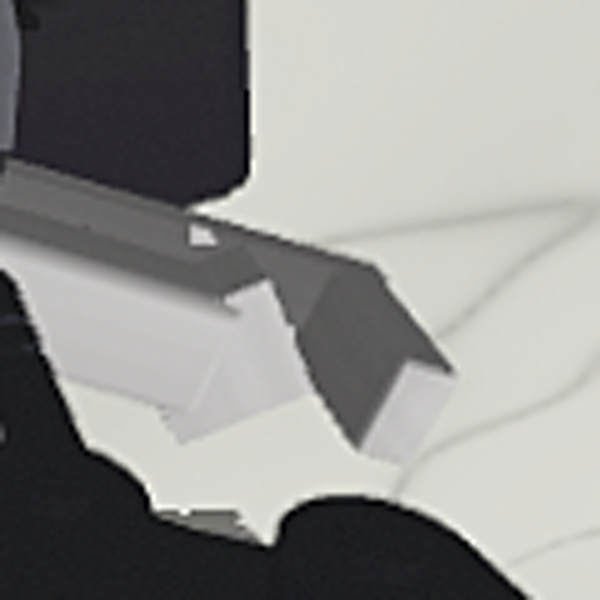

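```bash
python3 - <<'E'
from knob import *
K[:]=Kc; c=cam('wrist'); F=lambda u,v:(400+u/5,270+v/5)
f=lambda uv,h:np.round(ang(c,F(*uv),h),4)
print('tip',f((311,395),-.026),'arrow',f((182,443),-.026),f((265,280),-.026))
for h in(-.026,-.028): print(h,'tooth inner',f((358,450),h),f((405,361),h),'outer',f((400,466),h),f((455,375),h))
E
```

```text
tip [0.9219 0.0779] arrow [0.7833 0.0686] [1.0767 0.0681]
-0.026 tooth inner [0.8707 0.0858] [1.0005 0.0854] outer [0.8697 0.0909] [0.9975 0.0911]
-0.028 tooth inner [0.8597 0.0873] [0.9888 0.0868] outer [0.8593 0.0925] [0.9866 0.0926]
```

```bash
python3 -m crank '[[0,0,0,0,0,0,55],[0,0,0,0,0,0,70],[0,0,0,0,0,0,80],[-0.2,-0.045,0.46,0,0,0,80],[-0.35,-0.076,0.8,0,0,0,80],[-0.35,-0.076,0.8,0,0,0,80],[-0.35,-0.076,0.8,0,0,0,80],[-0.35,-0.076,0.8,0,0,0,80]]'
python3 - <<'E'
from knob import *
im=optics.snapshot('wrist'); c=cam('wrist')
u=proj(c,[Kc-.03*ax+.07*(np.cos(.93)*ex+np.sin(.93)*ey)])[0].astype(int); print(u,jaw())
x0,y0=u[0]-60,u[1]-60; print(x0,y0)
cv2.imwrite('pics/w8.png',cv2.resize(im[y0:y0+120,x0:x0+120],None,fx=5,fy=5,interpolation=2)); cv2.imwrite('pics/w8f.png',im)
E
```

```text
time_s: 23.5
eef_pos: [0.5358, 0.0414, 0.2305]
tcp_rot: [-1.454, -1.476, 0.839]
contact_force: [0.3, -0.3, 0.5]
finger_gap: 0.0802
[400 261] 72.43331964089441
340 201
```

View pics/w8.png

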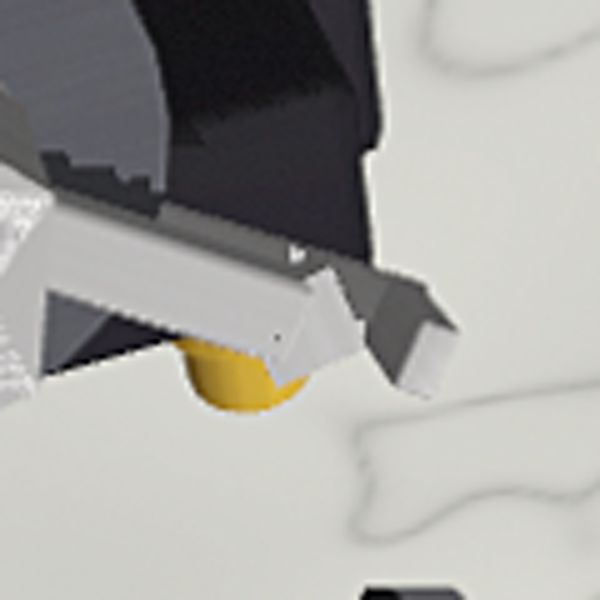

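```bash
python3 -m crank '[[0,0,0,0.071,0.0154,-0.1625,80],[0,0,0,0.071,0.0154,-0.1625,80],[0,0,0,0.071,0.0154,-0.1625,80],[0,0,0,0.071,0.0154,-0.1625,80],[0,0,0,0.071,0.0154,-0.1625,80],[0,0,0,0.071,0.0154,-0.1625,80],[0,0,0,0.071,0.0154,-0.1625,80],[0,0,0,0.071,0.0154,-0.1625,80]]'
python3 -m crank '[[0,0,0,0.071,0.0154,-0.1625,80],[0,0,0,0.071,0.0154,-0.1625,80],[0,0,0,0,0,0,80]]'
python3 - <<'E'
from knob import *
im=optics.snapshot('wrist'); c=cam('wrist')
u=proj(c,[Kc-.03*ax+.06*(np.cos(.93)*ex+np.sin(.93)*ey)])[0].astype(int); print(u,jaw(),proj(c,[Kc+.016*ax,Kc-.026*ax]))
x0,y0=u[0]-60,u[1]-60; print(x0,y0)
cv2.imwrite('pics/w9.png',cv2.resize(im[y0:y0+120,x0:x0+120],None,fx=5,fy=5,interpolation=2)); cv2.imwrite('pics/w9f.png',im)
E
```

```text
time_s: 24.55
eef_pos: [0.5362, 0.0414, 0.2295]
tcp_rot: [-1.467, -0.358, -0.286]
contact_force: [0.5, 0.4, 0.9]
finger_gap: 0.0803
time_s: 24.92
eef_pos: [0.5362, 0.0415, 0.2295]
tcp_rot: [-1.386, -0.076, -0.533]
contact_force: [-0.4, 0.7, 0.9]
finger_gap: 0.0802
[319 152] -29.400343097726395 [[308.62032643 257.05656103]
 [308.97262574 236.67276681]]
259 92
```

View pics/w9.png

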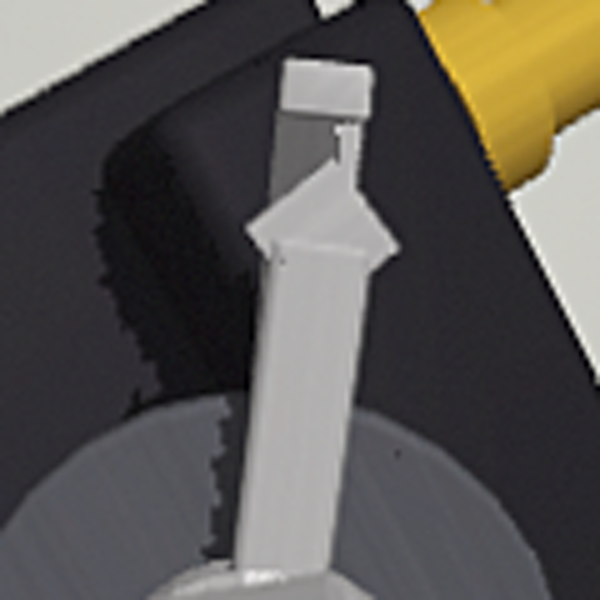

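```bash
python3 - <<'E'
from knob import *
K[:]=Kc; c=cam('wrist'); F=lambda u,v:(259+u/5,92+v/5)
f=lambda uv,h:np.round(ang(c,F(*uv),h),4)
print('tip',f((333,162),-.026),'arrow',f((247,230),-.026),f((398,247),-.026),'arm',f((260,310),-.026),f((360,320),-.026))
for h in(-.024,-.028): print(h,'tooth inner',f((280,108),h),f((370,120),h),'outer',f((285,60),h),f((375,67),h))
K[:]=K+.001*ey;print('tip',f((333,162),-.026));print('tooth inner',f((280,108),h),f((370,120),h),'outer',f((285,60),h),f((375,67),h))
E
```

```text
tip [0.9149 0.0788] arrow [1.0606 0.0693] [0.767 0.07 ] arm [1.0317 0.0588] [0.8005 0.0594]
-0.024 tooth inner [1.0087 0.0849] [0.8688 0.0848] outer [1.0049 0.0908] [0.8765 0.0914]
-0.028 tooth inner [1.0082 0.0849] [0.8663 0.0849] outer [1.0044 0.091 ] [0.8742 0.0915]
tip [0.907 0.078]
tooth inner [1.0019 0.0841] [0.8586 0.0841] outer [0.9985 0.0901] [0.8672 0.0908]
```

```bash
python3 -m crank '[[-0.4,-0.09,0.9,0,0,0,80],[-0.4,-0.09,0.9,0,0,0,80],[-0.4,-0.09,0.9,0,0,0,80],[0,0,0,0,0,0,80],[0,0,0,0,0,0,80]]'
python3 - <<'E'
from h import *
optics.snapshot('scene')
for q in ['bar','tumbler','mug','sunscreen','plate','case','fishgrip']: print(q,[(np.round(d['extent']).astype(int).tolist(),round(d['p'],2)) for d in spotter.recognise(q,'scene')[:3]])
print(manip.close_job())
E
```

```text
time_s: 25.6
eef_pos: [0.5062, 0.0345, 0.2963]
tcp_rot: [-1.387, -0.076, -0.532]
contact_force: [0.6, -0.9, -1.4]
finger_gap: 0.08
bar [([235, 228, 250, 294], 0.77), ([251, 212, 265, 277], 0.73), ([464, 285, 485, 331], 0.59)]
tumbler [([442, 301, 493, 370], 0.63)]
mug [([197, 207, 233, 253], 0.91), ([398, 362, 437, 441], 0.56)]
sunscreen [([396, 362, 438, 441], 0.91)]
plate [([123, 246, 212, 300], 0.89)]
case [([413, 255, 476, 313], 0.91), ([281, 208, 335, 247], 0.52)]
fishgrip [([281, 206, 340, 248], 0.56), ([121, 247, 212, 300], 0.56), ([398, 361, 440, 441], 0.16)]
the job is handed in; nothing more can be done
None
```

I pulled the steel bar out of the holder and stood it in the tumbler without a handle. I then turned the knob anticlockwise in one grasp, about 3.4 rad, until the pointer met the index tab, and let go. The job was handed in at about 25.6 s, with the gripper open and clear of everything.

- **Pointer:** The last close view, looking along the pointer, put it about 0.02 rad (2 mm at the tip) short of the tooth's middle. An earlier view from the side put the gap at about 0 to 0.01 rad. I left it there, because regrasping could have overshot.
- **Bar:** In the final scene picture the network finds it upright in the tumbler, with moderate confidence (0.59).
- **Other things:** The tumbler, mug, plate, case, fish gripper, sunscreen and both green look-alikes show at their starting places to within a few pixels. The index tooth read about 0.94 rad both before and after the turn, so it did not shift.
- **Forces:** The readings at the end of each move stayed below about 16 N.
- **Pictures:** I viewed 13, three over the budget of 10. The checks after the last one were by the network's numbers only.

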